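# Seat a heel form in the bench stand

### The arm

A 6-joint arm with a two-finger parallel gripper is mounted at the origin on the work surface. World frame = base frame: x ahead of the robot, y to its left, z up, the work surface at z = 0. Lengths are in m, angles in degrees, forces in N, time in s.
With the tool pointing down it reaches from about 0.4 to 0.825 m from the base axis. Payload 7 kg.
Tool frame: the origin (TCP) lies between the finger pads; the fingertips stand 17 mm ahead of it and the grasp point (between the pads) lies 2 mm behind it; x points along the fingers, y is the direction in which the jaws open and shut, and the axes are right-handed (so a half turn about x gives the same grasp; the last joint's range is limited). The gripper opens to 88 mm and grips with 3 to 60 N. Pads are 19 mm wide; open, the fingers measure 130 mm over their backs; the gripper's body (78 mm by 193 mm) begins 47 mm behind the grasp point.
Start: joints at [-51.274, 20.546, 0.682, 0, -70.136, -16.507], TCP at [0.255, -0.625, 0.244] pointing down, gripper open.
Joint ranges: [-176.03, 176.03], [-82.01, 121.73], [-58.28, 71.71], [-173.87, 95.51], [-174.79, -0.11], [-173.66, 173.66]. Speed limits (degrees/s): [136.94, 136.94, 172.46, 180, 180, 180].

### API

Orientations are given as [roll, pitch, yaw] about the fixed x, y, z axes, in that order (R = Rz(yaw) Ry(pitch) Rx(roll)).
In Python, from plant import r gives the robot as it stands.
- The arm moves only by the shell command python3 -m jog 'ROWS' [FORCE]. ROWS is a JSON object of lists of equal length, an entry for each row: "fingers": the opening, from 0 (shut) to 1 (fully open); "dp": the shift along the tool's x, y, z in mm, a list of three; "twist": the turn about the tool's x in degrees. In form: {"fingers": [fingers, ...], "dp": [[dx, dy, dz], ...], "twist": [twist, ...]}. A call has exactly 5 rows; each row is the pose to reach, as a shift and turn from the pose measured when the call began, along the tool's axes at that moment; what a row does not reach only later rows make up. A row lasts 1/10 s, in which the tool goes at most 50 mm and 8.59 degrees, less where a joint would pass 70% of its speed; a pose out of reach is approached as far as the arm can. A call with a gripper value outside its range is refused whole. The fingers move at their own pace and stop on an object; FORCE is the grip in N (left out, the last holds). Time passes only in rows, so rows that repeat a pose let the fingers close, or fill a call up. It gives the time, the measured TCP pose, the force and the opening at its end, in the units of the state.
- r.get_state(): the state, without advancing time (a new reading comes with each control period).
- r.capture(name): name is "scene" or "top" or "wrist"; returns a dict with "frame" (384x512x3 uint8, red, green, blue), "intrinsics" (3x3 intrinsics, pixels), "D" ([k1, k2, p1, p2, k3] as OpenCV has them; the pictures are not rectified), "pose" (4x4, takes a point from camera to world coordinates). Camera axes: x right, y down, z forward; pixel columns grow to the right and rows downward; lengths in m; the calibration is good to about 2 mm. A picture is of the moment at which its call begins. There is no depth.
- r.close_job(): hands the job in, once; it reports no verdict.
The state is a dict: "time_s": time; "joints": joint angles; "qd": joint speeds; "joint_torque": joint torques, N m; "tcp_pos": TCP position; "eef_rot": TCP orientation; "contact_force": force on the tool from outside, world axes, zero at the start; "moment": the same for the moment, N m; "gripper_width": finger opening in m.
Only numpy, scipy, OpenCV 4.12 (cv2) and the standard library are available. Lean on these libraries where they do the work, as an engineer would, in place of code of your own. Each camera call takes 0.05 s, during which the arm holds its last target. There are 200 camera calls.

### The job

Take the dome-topped steel form out of the wooden rack and fit it in the green bench stand: feel gently with its shank for the plain hole in the top of the stand's steel head, never pushing on the stand harder than about 50 N, then press the form straight down against the stiff ejector until its flange sits flush on the head, and let go of it. Leave the other two forms in the rack, and the brush and the tin where they are.

Things in the scene. Friction and masses are not known exactly. Their poses are not given: they have to be found in the camera images.
- dome_form: Steel form to fit, 87 mm tall, 0.22-0.38 kg. Origin: centre of its shank's lower end; z up its axis. From below: plain unchamfered shank, 16 mm dia, 28 mm long; flange, 38 mm dia, from 28 to 34 mm; round body to grip, 30 mm dia, to 74 mm; low dome to 87 mm. It starts upright in any of the rack's three holes, flange on the rack's top, and lifts straight out.
- stand: Fixed bench stand. Origin on the bench under the centre of its 150 x 130 x 14 mm green base plate, z up. A green pillar carries a square steel head block, 72 x 72 mm, 40 mm high, clamped at any angle about the stand's vertical axis. A form is home when its flange lies on the head's top; its origin is then 72 mm above the stand's origin.
- ejector (a joint): Plug inside the hole: m pushed down from its top place, where its top is 12 mm below the hole's mouth. It starts at 0 to 0.003, so a shank enters freely by 12 to 15 mm, then meets it. No spring: it stays where pushed; it takes about 10 N, more than a form's weight. Reads about 0.016 with a form home (travel ends at 0.020, so the flange stops first).
- rack: Fixed wooden rack, 75 x 270 x 45 mm (its x, y, z). Origin on the bench under its centre. Three loose 21 mm holes along its own y at -85, 0 and +85 mm; top 45 mm above the bench. Grip a form with a finger on each of the rack's x sides; along the row the neighbours are close.
- square_form: Bystander in the rack: steel form with the same shank and flange but a square 34 x 34 mm block on top, 68 mm tall overall. Origin at the lower end of its shank.
- disc_form: Bystander in the rack: steel form with the same shank and flange, a thin 20 mm neck and a wide flat disc of 50 mm on top, 62 mm tall overall. Origin at the lower end of its shank.
- tin: Bystander: flat round polish tin, diameter 83 mm, 26 mm high, standing on the bench. Origin at the centre of its underside.
- brush: Bystander: wooden shoe brush lying on its bristles, 150 x 45 x 42 mm. Origin at the centre of its underside, x along its length.
- head_top (a point): Centre of the head's flat top, on the stand's axis, 100 mm above the bench. It is NOT the hole: the head's one plain blind hole (18 mm dia, sharp edge, no chamfer) has its centre up to 5 mm from this point, in a direction that is not told and differs every time. It must be seen or felt for.
Not all that is in view belongs to the job. What is shaped like the dome_form but black, pink or yellow is not meant.

How it is judged:
By the outcome, as a careful person would: the job done as asked, in the order asked, and still so for the second after the job is handed in, with the robot touching nothing.
It also fails if it takes over 61 s, if anything falls off the work surface, if the arm or the gripper's body presses on something with over 40 N, if the wrist force passes 120 N, or if a joint passes its speed limit or range.

## Working session

There is one attempt and no reset: what is moved stays moved. The work goes in short steps, Python scripts to look and compute and a shell command to move; the robot and the scene stay as the last step left them, time stands still between calls to the robot, and variables do not carry over. Pictures are saved under pics/ and viewed, on a budget of 10 in all, crops included, one or two more only if the job needs it, and the job is handed in when it is done.

```bash
mkdir -p pics; ls; python3 - <<'E'
from plant import r
import cv2,numpy as np
s=r.get_state();print(s)
for n in("scene","top"):
    c=r.capture(n);cv2.imwrite(f"pics/{n}0.png",c["frame"][:,:,::-1]);np.savez(f"{n}0.npz",**c)
a=cv2.imread("pics/scene0.png");b=cv2.imread("pics/top0.png")
E
```

```text
pics
{'time_s': 0.0, 'joints': array([-5.12731118e+01,  2.05912539e+01,  6.33098057e-01, -1.89941203e-02,
       -7.01356153e+01, -1.65059633e+01]), 'qd': array([ 0.04627792,  0.08692108,  0.06114658, -0.09232421, -0.04852521,
        0.04148759]), 'joint_torque': array([-1.66404584e-04, -5.82722425e+01,  2.93034464e+01,  6.99691951e+00,
        6.51130467e-03, -1.88996282e-04]), 'tcp_pos': array([ 0.25505542, -0.62445661,  0.24262312]), 'eef_rot': array([ 95.72636744,  89.90454344, 117.94082354]), 'contact_force': array([ 1.02875182, -0.43145745, -0.52273797]), 'moment': array([ 0.01364265, -0.00715478, -0.01691215]), 'gripper_width': 0.08745675265283674}
```

View pics/scene0.png

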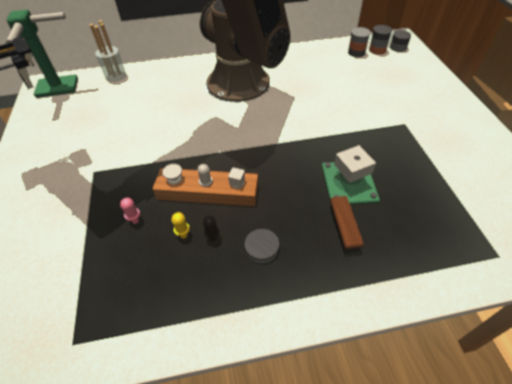

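View pics/top0.png

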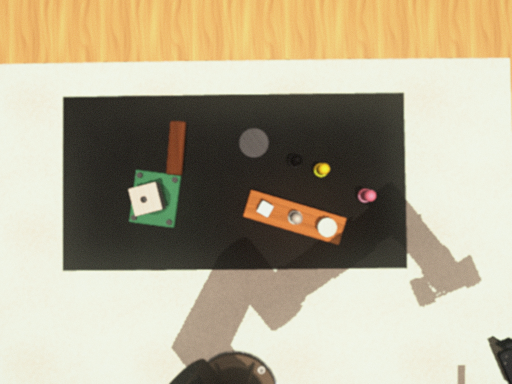

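The dome form is in the middle hole of the rack (top view ~295,216). The stand is at ~155,199, and its hole is visible at ~144,199. Next I'll enlarge these areas.

```bash
python3 - <<'E'
import cv2,numpy as np
b=cv2.imread("pics/top0.png")
def crop(x,y,w,h,k):
    c=cv2.resize(b[y:y+h,x:x+w],None,fx=k,fy=k,interpolation=cv2.INTER_CUBIC)
    for i in range(0,w,10): 
        cv2.putText(c,str(x+i),(i*k,10),0,.35,(255,255,0),1); cv2.line(c,(i*k,0),(i*k,h*k),(255,255,0) ,1) if i%10==0 else 0
    for j in range(0,h,10): cv2.putText(c,str(y+j),(0,j*k+10),0,.35,(255,255,0),1);cv2.line(c,(0,j*k),(w*k,j*k),(255,255,0),1)
    return c
p=crop(238,185,114,64,7); q=crop(120,165,66,66,8)
o=np.zeros((600,800,3),np.uint8);
cv2.imwrite("pics/c1.png",p);cv2.imwrite("pics/c2.png",q)
c=np.load("top0.npz");print(c["intrinsics"],c["D"],c["pose"])
E
```

```text
[[355.19801961   0.         252.32776374]
 [  0.         355.19801961 186.5313616 ]
 [  0.           0.           1.        ]] [-0.01076018  0.          0.          0.          0.        ] [[-0.00794201 -0.99974651  0.02106766  0.56270337]
 [-0.99994423  0.00808671  0.00679217 -0.06144381]
 [-0.00696082 -0.02101254 -0.99975498  1.0110729 ]
 [ 0.          0.          0.          1.        ]]
```

View pics/c1.png

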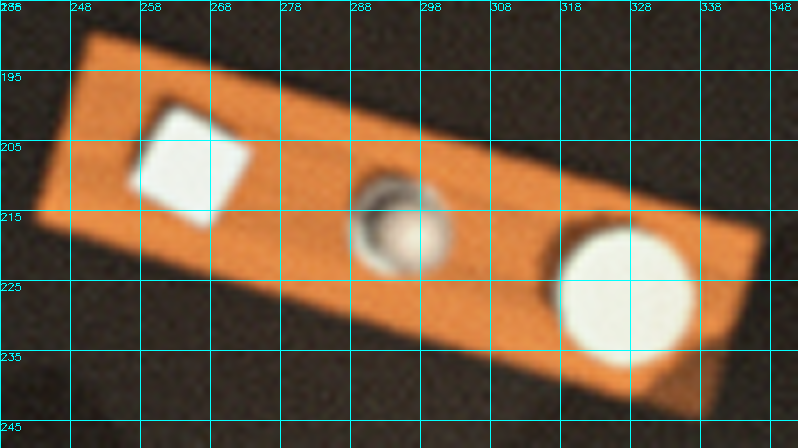

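View pics/c2.png

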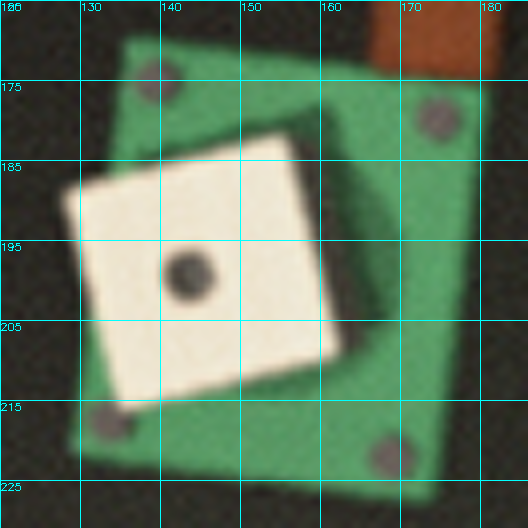

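```bash
cat > h.py <<'E'
import cv2,numpy as np
from scipy.spatial.transform import Rotation as R
def world(c,uv,z):
    uv=np.float64(uv).reshape(-1,1,2);n=cv2.undistortPoints(uv,c["intrinsics"],c["D"])[:,0]
    d=np.c_[n,np.ones(len(n))]@c["pose"][:3,:3].T;o=c["pose"][:3,3]
    return o+d*((z-o[2])/d[:,2])[:,None]
def toolR(s):return R.from_euler("xyz",s["eef_rot"],degrees=True).as_matrix()
def dp(s,target): return toolR(s).T@(np.array(target)-s["tcp_pos"])*1000
def ang(s):
    y=toolR(s)[:,1];return np.degrees(np.arctan2(y[1],y[0]))
E
python3 - <<'E'
from h import *;from plant import r
c=np.load("top0.npz")
k=world(c,[(250.9,189.3),(346.9,218.6),(338,244.6),(243.4,216.1)],.045);print(k,k.mean(0))
e=k[1]-k[0]+k[2]-k[3];print("rack y ang",np.degrees(np.arctan2(e[1],e[0])),np.linalg.norm(e)/2)
h=world(c,[(127.75,189),(155.6,181.5),(162.75,209),(135,216.5),(143.75,199.5)],.1);print(h,h[:4].mean(0))
b=world(c,[(135.6,169.8),(180.5,176),(174.3,227),(128.8,221)],.014);print("base",b.mean(0))
print("dome top",world(c,[(296.5,218.5)],.115), "flange",world(c,[(294.3,216)],.051))
s=r.get_state();print("tool y ang",ang(s),toolR(s))
E
```

```text
[[ 0.57556023 -0.050937    0.045     ]
 [ 0.49397981 -0.31072548  0.045     ]
 [ 0.42384021 -0.28572373  0.045     ]
 [ 0.50292122 -0.02999101  0.045     ]] [ 0.49907536 -0.1693443   0.045     ]
rack y ang -107.30956992565751 0.26998805403707526
[[0.57813916 0.26557276 0.1       ]
 [0.5968653  0.19355122 0.1       ]
 [0.52604023 0.17528884 0.1       ]
 [0.50730216 0.24690821 0.1       ]
 [0.55080275 0.22424096 0.1       ]] [0.55208671 0.22033026 0.1       ]
base [0.55249699 0.22006687 0.014     ]
dome top [[ 0.50020468 -0.16589995  0.115     ]] flange [[ 0.50251922 -0.16749924  0.051     ]]
tool y ang 112.2117753584541 [[-7.71637768e-04 -3.78030592e-01  9.25792782e-01]
 [ 1.38900120e-03  9.25791760e-01  3.78031332e-01]
 [-9.99998738e-01  1.57763054e-03 -1.89290942e-04]]
```

```bash
python3 - <<'E'
from h import *;from plant import r
s=r.get_state();print(dp(s,[.501,-.167,.2]))
E
```

```text
[ 43.13578422 330.48775887 400.66867608]
```

```bash
python3 -m jog '{"fingers":[1,1,1,1,1],"dp":[[0,25,30],[0,55,66],[0,85,103],[0,115,139],[0,145,176]],"twist":[-5,-10,-15,-20,-25]}' 40
python3 - <<'E'
from h import *;from plant import r
s=r.get_state();print(dp(s,[.501,-.167,.2]),ang(s))
E
```

```text
time_s: 0.6
tcp_pos: [0.3635, -0.422, 0.2426]
eef_rot: [74.7, 89.9, 122.1]
contact_force: [1.9, -0.7, -1.1]
gripper_width: 0.0881
[ 42.8613796   71.30589177 280.73856002] 137.39300142954278
```

```bash
python3 -m jog '{"fingers":[1,1,1,1,1],"dp":[[4,12,47],[12,24,94],[20,36,141],[28,48,188],[35,59,232]],"twist":[-5,-10,-15,-20,-25.3]}'
python3 - <<'E'
from h import *;from plant import r
s=r.get_state();print(dp(s,[.501,-.167,.2]),ang(s))
E
python3 -m jog '{"fingers":[1,1,1,1,1],"dp":[[0,0,0],[0,0,0],[0,0,0],[0,0,0],[0,0,0]],"twist":[0,0,0,0,0]}'
python3 - <<'E'
from h import *;from plant import r
s=r.get_state();print(dp(s,[.501,-.167,.2]),ang(s))
c=r.capture("wrist");np.savez("w1.npz",**c);cv2.imwrite("pics/w1.png",c["frame"][:,:,::-1])
print(c["pose"])
E
```

```text
time_s: 1.1
tcp_pos: [0.4774, -0.2091, 0.2074]
eef_rot: [50.5, 89.9, 123.4]
contact_force: [0.7, -0.3, -0.1]
gripper_width: 0.0878
[  7.46928922 -10.19392038  47.15307701] 162.91981404660297
time_s: 1.6
tcp_pos: [0.477, -0.2101, 0.2076]
eef_rot: [45.6, 89.9, 118.4]
contact_force: [0.7, -0.2, -0.2]
gripper_width: 0.0874
[  7.61100918 -10.20359518  48.24382641] 162.80500720408975
[[-0.95528336  0.28433967  0.08114583  0.45535835]
 [ 0.29568857  0.91729664  0.26671174 -0.28193889]
 [ 0.00140193  0.27877918 -0.96035421  0.34916678]
 [ 0.          0.          0.          1.        ]]
```

View pics/w1.png

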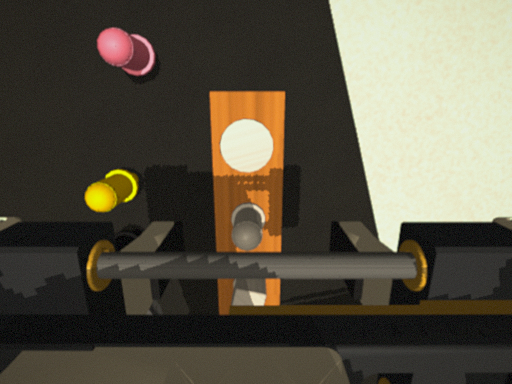

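The wrist view shows the rack aligned with the jaws. The flange is at ~(248,219) and the dome top at ~(247,234).

```bash
python3 - <<'E'
from h import *;from plant import r
c=np.load("w1.npz");print(world(c,[(247,234)],.095),world(c,[(248.5,219)],.051))
s=r.get_state();print(dp(s,[.501,-.167,.074]))
E
```

```text
[[ 0.49874596 -0.17088492  0.095     ]] [[ 0.49914231 -0.16846174  0.051     ]]
[133.62879762 -10.36748138  47.99165478]
```

```bash
python3 -m jog '{"fingers":[1,1,1,1,1],"dp":[[0,-5,23],[5,-10,46.3],[25,-10,46.3],[55,-10,46.3],[85,-10,46.3]],"twist":[0,0,0,0,0]}'
python3 - <<'E'
from h import *;from plant import r
s=r.get_state();print(dp(s,[.5,-.1685,.074]),ang(s))
E
```

```text
time_s: 2.15
tcp_pos: [0.5005, -0.169, 0.1223]
eef_rot: [-7.3, 89.9, 65.5]
contact_force: [0.4, -0.6, -0.2]
gripper_width: 0.0878
[48.28766226  0.60671048  0.19933102] 162.76494643146245
```

```bash
python3 -m jog '{"fingers":[1,1,1,1,1],"dp":[[15,0.5,0],[32,0.5,0],[48,0.5,0],[48,0.5,0],[48,0.5,0]],"twist":[0,0,0,0,0]}'
python3 -m jog '{"fingers":[0.3,0.3,0.2,0.2,0.2],"dp":[[0,0,0],[0,0,0],[0,0,0],[0,0,0],[0,0,0]],"twist":[0,0,0,0,0]}' 20
python3 -m jog '{"fingers":[0.2,0.2,0.2,0.2,0.2],"dp":[[0,0,0],[0,0,0],[0,0,0],[0,0,0],[0,0,0]],"twist":[0,0,0,0,0]}' 50
```

```text
time_s: 2.65
tcp_pos: [0.5, -0.1692, 0.0745]
eef_rot: [6.0, 89.9, 78.8]
contact_force: [-1.0, 0.1, 1.0]
gripper_width: 0.0877
time_s: 3.15
tcp_pos: [0.5001, -0.1692, 0.0748]
eef_rot: [-10.6, 89.9, 62.2]
contact_force: [0.1, 0.4, -0.0]
gripper_width: 0.053
time_s: 3.65
tcp_pos: [0.5, -0.1691, 0.0747]
eef_rot: [0.3, 89.9, 73.0]
contact_force: [-0.6, -0.4, 1.2]
gripper_width: 0.0292
```

```bash
python3 -m jog '{"fingers":[0.1,0.1,0.1,0.1,0.1],"dp":[[0,0,0],[0,0,0],[-4,0,0],[-10,0,0],[-20,0,0]],"twist":[0,0,0,0,0]}' 60
python3 -m jog '{"fingers":[0.1,0.1,0.1,0.1,0.1],"dp":[[-20,0,0],[-40,0,0],[-65,0,0],[-95,0,0],[-105,0,0]],"twist":[0,0,0,0,0]}'
python3 - <<'E'
from h import *;from plant import r
s=r.get_state();print(s["contact_force"],s["gripper_width"],s["joints"],dp(s,[.5508,.2242,.20]),ang(s),toolR(s))
c=r.capture("wrist");np.savez("w2.npz",**c);cv2.imwrite("pics/w2.png",c["frame"][:,:,::-1])
E
```

```text
time_s: 4.15
tcp_pos: [0.4994, -0.1692, 0.0947]
eef_rot: [44.7, 89.9, 117.4]
contact_force: [-0.5, 0.2, -1.9]
gripper_width: 0.0288
time_s: 4.65
tcp_pos: [0.5009, -0.1696, 0.2034]
eef_rot: [-56.8, 89.7, 15.9]
contact_force: [1.0, 0.3, -4.1]
gripper_width: 0.0292
[ 0.9936187   0.29937917 -4.07917243] 0.029224035737362788 [  2.51731642   8.46561762 -21.15874923  -0.06816335 -60.12758763
 -19.7312226 ] [  4.14062155  69.16355729 390.85287889] 162.75201173578148 [[ 0.00428001 -0.95502373  0.2964985 ]
 [ 0.00122077  0.29650598  0.95503021]
 [-0.9999901  -0.00372558  0.00243492]]
```

View pics/w2.png

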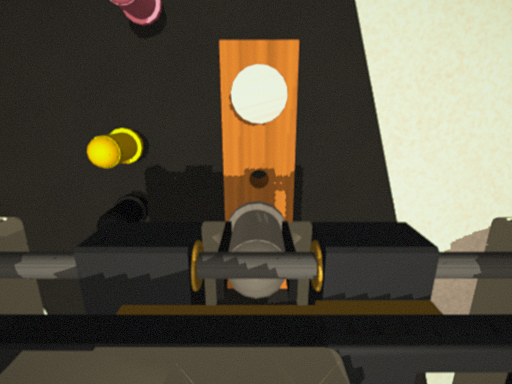

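The form is lifted and upright between the pads, and the empty rack hole is visible at (259,178). I'll go about 55 mm past the stand along tool z, so the wrist camera can see the stand's hole.

```bash
python3 -m jog '{"fingers":[0.1,0.1,0.1,0.1,0.1],"dp":[[0,5,30],[0,12,75],[0,20,122],[0,28,168],[0,36,215]],"twist":[0,0,0,0,0]}'
python3 - <<'E'
from h import *;from plant import r
s=r.get_state();print(s["contact_force"],s["gripper_width"],dp(s,[.5671,.2767,.20]),ang(s))
E
```

```text
time_s: 5.2
tcp_pos: [0.5296, 0.0481, 0.2029]
eef_rot: [-53.4, 89.8, 19.3]
contact_force: [1.1, -0.4, -3.8]
gripper_width: 0.0291
[ 1.09478659 -0.41433032 -3.76788128] 0.02913806931012265 [  3.34844405  32.15623246 229.43638803] 162.71789039447793
```

```bash
python3 -m jog '{"fingers":[0.1,0.1,0.1,0.1,0.1],"dp":[[0,7,48],[0,14,96],[0,21,144],[0,28,192],[0,32,229]],"twist":[0,0,0,0,0]}'
python3 -m jog '{"fingers":[0.1,0.1,0.1,0.1,0.1],"dp":[[0,0,0],[0,0,0],[0,0,0],[0,0,0],[0,0,0]],"twist":[0,0,0,0,0]}'
python3 - <<'E'
from h import *;from plant import r
s=r.get_state();print(s["contact_force"],s["tcp_pos"],ang(s))
c=r.capture("wrist");np.savez("w3.npz",s=s["tcp_pos"],**c)
b=c["frame"][:,:,::-1];x,y,w,h,k=190,110,160,115,5
c=cv2.resize(b[y:y+h,x:x+w],None,fx=k,fy=k,interpolation=cv2.INTER_CUBIC)
for i in range(0,w,20): cv2.line(c,(i*k,0),(i*k,8),(255,255,0),1);cv2.putText(c,str(x+i),(i*k,20),0,.35,(255,255,0),1)
for j in range(0,h,20): cv2.line(c,(0,j*k),(8,j*k),(255,255,0),1);cv2.putText(c,str(y+j),(10,j*k+4),0,.35,(255,255,0),1)
cv2.imwrite("pics/w3.png",c)
E
```

```text
time_s: 5.7
tcp_pos: [0.5665, 0.2788, 0.2018]
eef_rot: [-56.0, 89.9, 16.8]
contact_force: [0.5, 1.0, -2.7]
gripper_width: 0.029
time_s: 6.2
tcp_pos: [0.5665, 0.2778, 0.202]
eef_rot: [-52.7, 89.9, 20.0]
contact_force: [-0.3, -0.2, -3.9]
gripper_width: 0.0289
[-0.31457461 -0.15616672 -3.87057424] [0.56653304 0.27776158 0.20202622] 162.7030347351052
```

View pics/w3.png

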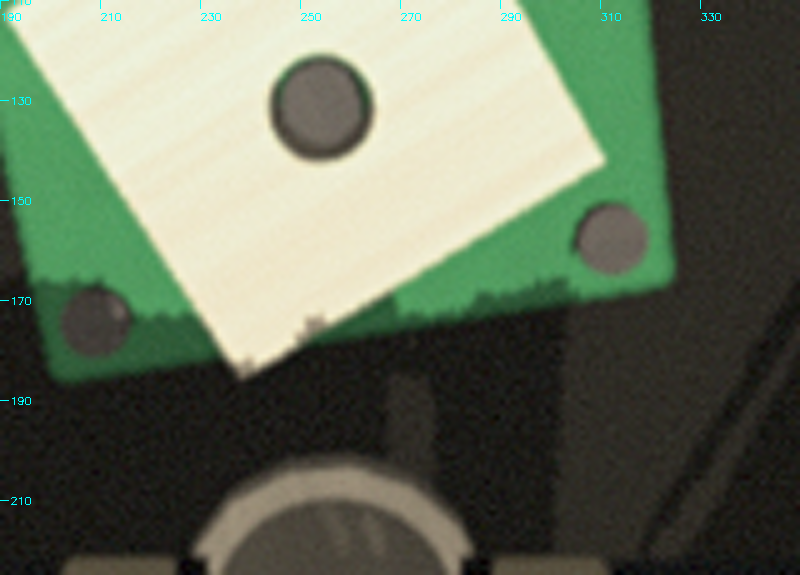

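The wrist view shows the hole clearly at (254.3,131.5), and the flange's front edge at (257.0,201.2) with its sides at ~(229,219) and (284.4,219). I'll compare this with a projected model of the held form.

```bash
python3 - <<'E'
from h import *;from plant import r
c=np.load("w3.npz");P=np.linalg.inv(c["pose"]);t=c["s"]
def proj(X):return cv2.projectPoints(np.float64(X),cv2.Rodrigues(P[:3,:3])[0],P[:3,3],c["intrinsics"],c["D"])[0][:,0]
a=np.linspace(0,2*np.pi,721);T=toolR(r.get_state())
for nm,z,R_ in(("flange top",.034,.019),("flange bot",.028,.019),("body bottom",.034,.015),("body top",.074,.015)):
    p=proj(np.c_[t[0]+R_*np.cos(a),t[1]+R_*np.sin(a),0*a+t[2]-.0577+z]);i=p[:,1].argmin()
    m=abs(p[:,1]-219)<.6;print(nm,"top",p[i],"sides at 219",p[m,0].min() if m.any() else 0,p[m,0].max() if m.any() else 0)
print("px per mm",proj([t+[0,0,-.03],t+[0,0,-.03]+T[:,1]*.001,t+[0,0,-.03]+T[:,2]*.001]))
print("hole",world(c,[(254.3,131.5)],.1), "head corner",world(c,[(310.7,142),(238,186)],.1),T)
E
```

```text
flange top top [257.14526854 201.7102688 ] sides at 219 228.64368785848183 285.39128871605556
flange bot top [257.13735518 198.62029198] sides at 219 228.26660360962558 285.7631267944318
body bottom top [257.11704568 207.94723867] sides at 219 235.84955962350128 278.1804828144816
body top top [256.90277095 236.76295267] sides at 219 0 0
px per mm [[257.01052458 226.55489079]
 [258.56464552 226.55466671]
 [257.00971728 227.98948955]]
hole [[0.55263549 0.22553617 0.1       ]] head corner [[0.51003349 0.24787743 0.1       ]
 [0.58035051 0.26616866 0.1       ]] [[ 2.29875479e-03 -9.54802576e-01  2.97231823e-01]
 [ 9.40237477e-04  2.97234540e-01  9.54804034e-01]
 [-9.99996916e-01 -1.91539185e-03  1.58101049e-03]]
```

```bash
python3 - <<'E'
from h import *;from plant import r
s=r.get_state();print(dp(s,[.5523,.2244,.164]))
E
```

```text
[ 38.026271    -2.19151529 -55.41664597]
```

```bash
python3 -m jog '{"fingers":[0.1,0.1,0.1,0.1,0.1],"dp":[[0,-1,-28],[0,-2.2,-55.4],[15,-2.2,-55.4],[30,-2.2,-55.4],[38,-2.2,-55.4]],"twist":[0,0,0,0,0]}'
python3 -m jog '{"fingers":[0.1,0.1,0.1,0.1,0.1],"dp":[[0,0,0],[0,0,0],[0,0,0],[0,0,0],[0,0,0]],"twist":[0,0,0,0,0]}'
python3 - <<'E'
from h import *;from plant import r
s=r.get_state();print(dp(s,[.5523,.2244,.160]),s["contact_force"])
E
```

```text
time_s: 6.75
tcp_pos: [0.5519, 0.2234, 0.1634]
eef_rot: [-46.4, 89.9, 26.2]
contact_force: [0.2, -0.9, -3.3]
gripper_width: 0.0294
time_s: 7.25
tcp_pos: [0.5521, 0.2237, 0.1638]
eef_rot: [-43.9, 89.8, 28.8]
contact_force: [-0.5, 0.6, -3.7]
gripper_width: 0.029
[3.84081266 0.03209857 0.7628683 ] [-0.47363484  0.59905454 -3.69599224]
```

```bash
python3 -m jog '{"fingers":[0.1,0.1,0.1,0.1,0.1],"dp":[[1,0,0.7],[2,0,0.7],[3,0,0.7],[4,0,0.7],[4.5,0,0.7]],"twist":[0,0,0,0,0]}'
python3 -m jog '{"fingers":[0.1,0.1,0.1,0.1,0.1],"dp":[[0.4,0,0],[0.8,0,0],[1.2,0,0],[1.6,0,0],[2,0,0]],"twist":[0,0,0,0,0]}'
python3 - <<'E'
from h import *;from plant import r
s=r.get_state();print(dp(s,[.5523,.2244,.157]),s["contact_force"])
E
```

```text
time_s: 7.75
tcp_pos: [0.5522, 0.2242, 0.1591]
eef_rot: [-45.8, 89.9, 26.9]
contact_force: [-0.9, -0.2, -2.9]
gripper_width: 0.0293
time_s: 8.25
tcp_pos: [0.5523, 0.2243, 0.1571]
eef_rot: [-45.4, 89.9, 27.3]
contact_force: [-1.0, 0.7, -2.8]
gripper_width: 0.0293
[0.1133709  0.00976683 0.13898868] [-0.95174664  0.6899081  -2.83011841]
```

```bash
python3 -m jog '{"fingers":[0.1,0.1,0.1,0.1,0.1],"dp":[[0.3,0,0],[0.6,0,0],[0.9,0,0],[1.2,0,0],[1.2,0,0]],"twist":[0,0,0,0,0]}'
python3 -m jog '{"fingers":[0.1,0.1,0.1,0.1,0.1],"dp":[[0.3,0,0],[0.6,0,0],[0.8,0,0],[1,0,0],[1,0,0]],"twist":[0,0,0,0,0]}'
```

```text
time_s: 8.75
tcp_pos: [0.5522, 0.2242, 0.1558]
eef_rot: [-46.0, 89.9, 26.7]
contact_force: [0.1, 0.4, -3.0]
gripper_width: 0.0291
time_s: 9.25
tcp_pos: [0.5522, 0.2242, 0.1548]
eef_rot: [-45.3, 89.9, 27.4]
contact_force: [-0.1, -0.9, -3.0]
gripper_width: 0.0294
```

The shank is about 3 mm below the expected contact height with no force, so it seems to be in the hole. I'll keep going gently.

```bash
python3 -m jog '{"fingers":[0.1,0.1,0.1,0.1,0.1],"dp":[[0.5,0,0],[1,0,0],[1.5,0,0],[2,0,0],[2.5,0,0]],"twist":[0,0,0,0,0]}'
python3 -m jog '{"fingers":[0.1,0.1,0.1,0.1,0.1],"dp":[[0.5,0,0],[1,0,0],[1.5,0,0],[2,0,0],[2.5,0,0]],"twist":[0,0,0,0,0]}'
```

```text
time_s: 9.75
tcp_pos: [0.5522, 0.2243, 0.1523]
eef_rot: [-46.4, 89.9, 26.2]
contact_force: [0.4, 0.6, -3.2]
gripper_width: 0.0292
time_s: 10.25
tcp_pos: [0.5522, 0.2242, 0.1497]
eef_rot: [-45.8, 89.9, 26.8]
contact_force: [0.5, -0.8, -3.4]
gripper_width: 0.0292
```

```bash
python3 -m jog '{"fingers":[0.1,0.1,0.1,0.1,0.1],"dp":[[0.6,0,0],[1.2,0,0],[1.8,0,0],[2.4,0,0],[3,0,0]],"twist":[0,0,0,0,0]}'
python3 -m jog '{"fingers":[0.1,0.1,0.1,0.1,0.1],"dp":[[0.6,0,0],[1.2,0,0],[1.8,0,0],[2.4,0,0],[3,0,0]],"twist":[0,0,0,0,0]}'
```

```text
time_s: 10.75
tcp_pos: [0.5522, 0.2243, 0.1467]
eef_rot: [-45.6, 89.9, 27.1]
contact_force: [-0.7, -1.1, -3.5]
gripper_width: 0.0291
time_s: 11.25
tcp_pos: [0.5524, 0.2243, 0.1442]
eef_rot: [-48.6, 89.9, 24.1]
contact_force: [-4.2, -1.0, 4.9]
gripper_width: 0.0292
```

The ejector has been met at ~13 mm depth. Now pressing in small steps.

```bash
python3 -m jog '{"fingers":[0.1,0.1,0.1,0.1,0.1],"dp":[[1,0,0],[2,0,0],[3,0,0],[4,0,0],[4.5,0,0]],"twist":[0,0,0,0,0]}'
python3 - <<'E'
from h import *;from plant import r
s=r.get_state();print(dp(s,[.5523,.2244,.1297]),s["contact_force"],s["moment"])
E
```

```text
time_s: 11.75
tcp_pos: [0.5524, 0.2244, 0.1406]
eef_rot: [-49.9, 89.8, 22.8]
contact_force: [-3.2, -1.0, 4.9]
gripper_width: 0.0291
[1.08628377e+01 1.13556075e-01 1.50252886e-03] [-3.23189046 -1.03176264  4.88244963] [-0.1174844   1.6610617  -0.01113329]
```

```bash
python3 -m jog '{"fingers":[0.1,0.1,0.1,0.1,0.1],"dp":[[1,0,0],[2,0,0],[3,0,0],[4,0,0],[5,0,0]],"twist":[0,0,0,0,0]}'
python3 -m jog '{"fingers":[0.1,0.1,0.1,0.1,0.1],"dp":[[1,0,0],[2,0,0],[3,0,0],[3.5,0,0],[4,0,0]],"twist":[0,0,0,0,0]}'
```

```text
time_s: 12.25
tcp_pos: [0.5524, 0.2243, 0.1364]
eef_rot: [-50.6, 89.8, 22.1]
contact_force: [-3.8, -0.7, 5.5]
gripper_width: 0.0293
time_s: 12.75
tcp_pos: [0.5524, 0.2243, 0.1334]
eef_rot: [-51.6, 89.8, 21.1]
contact_force: [-4.4, -0.2, 6.4]
gripper_width: 0.0293
```

```bash
python3 -m jog '{"fingers":[0.1,0.1,0.1,0.1,0.1],"dp":[[0.8,0,0],[1.6,0,0],[2.3,0,0],[3,0,0],[3.4,0,0]],"twist":[0,0,0,0,0]}'
python3 -m jog '{"fingers":[0.1,0.1,0.1,0.1,0.1],"dp":[[0.5,0,0],[1,0,0],[1.4,0,0],[1.8,0,0],[2,0,0]],"twist":[0,0,0,0,0]}'
```

```text
time_s: 13.25
tcp_pos: [0.5523, 0.2243, 0.1306]
eef_rot: [-51.3, 89.8, 21.4]
contact_force: [-4.9, -0.7, 5.2]
gripper_width: 0.029
time_s: 13.75
tcp_pos: [0.5523, 0.2243, 0.1297]
eef_rot: [-53.1, 89.7, 19.7]
contact_force: [-7.0, -2.5, 11.8]
gripper_width: 0.029
```

```bash
python3 -m jog '{"fingers":[0.1,0.1,0.1,0.1,0.1],"dp":[[0.4,0,0],[0.8,0,0],[1.2,0,0],[1.6,0,0],[2,0,0]],"twist":[0,0,0,0,0]}'
```

```text
time_s: 14.25
tcp_pos: [0.5525, 0.2243, 0.1296]
eef_rot: [-55.5, 89.7, 17.3]
contact_force: [-10.0, -2.6, 21.0]
gripper_width: 0.0296
```

Motion stopped at the expected home height while the force climbed, so the flange is seated. Now I'll release and check.

```bash
python3 -m jog '{"fingers":[0.1,0.1,0.5,0.7,0.8],"dp":[[0,0,0],[0,0,0],[0,0,0],[0,0,0],[0,0,0]],"twist":[0,0,0,0,0]}'
python3 -m jog '{"fingers":[0.9,0.9,0.9,0.9,0.9],"dp":[[0,0,0],[0,0,0],[-5,0,0],[-20,0,0],[-40,0,0]],"twist":[0,0,0,0,0]}'
python3 -m jog '{"fingers":[1,1,1,1,1],"dp":[[-15,0,0],[-30,0,20],[-50,0,40],[-60,0,50],[-60,0,50]],"twist":[0,0,0,0,0]}'
python3 - <<'E'
from h import *;from plant import r
c=r.capture("wrist");np.savez("w4.npz",**c)
a=cv2.resize(c["frame"][70:260,140:380,::-1],(800,600*190*4//(240*3)),interpolation=cv2.INTER_CUBIC) if 0 else cv2.resize(c["frame"][70:250,140:380,::-1],(800,600),interpolation=cv2.INTER_CUBIC)
cv2.imwrite("pics/w4.png",a)
c=r.capture("scene");cv2.imwrite("pics/s4.png",cv2.resize(c["frame"][110:260,130:400,::-1],None,fx=2.9,fy=2.9,interpolation=cv2.INTER_CUBIC))
E
```

```text
time_s: 14.75
tcp_pos: [0.5526, 0.2243, 0.1294]
eef_rot: [-56.2, 89.7, 16.6]
contact_force: [-0.4, -0.6, -0.5]
gripper_width: 0.0477
time_s: 15.25
tcp_pos: [0.5519, 0.224, 0.1692]
eef_rot: [-66.1, 89.8, 6.7]
contact_force: [-0.3, 1.1, 0.2]
gripper_width: 0.0784
time_s: 15.75
tcp_pos: [0.5673, 0.273, 0.2307]
eef_rot: [-54.2, 89.6, 18.6]
contact_force: [0.1, -0.6, -0.7]
gripper_width: 0.0879
```

View pics/w4.png

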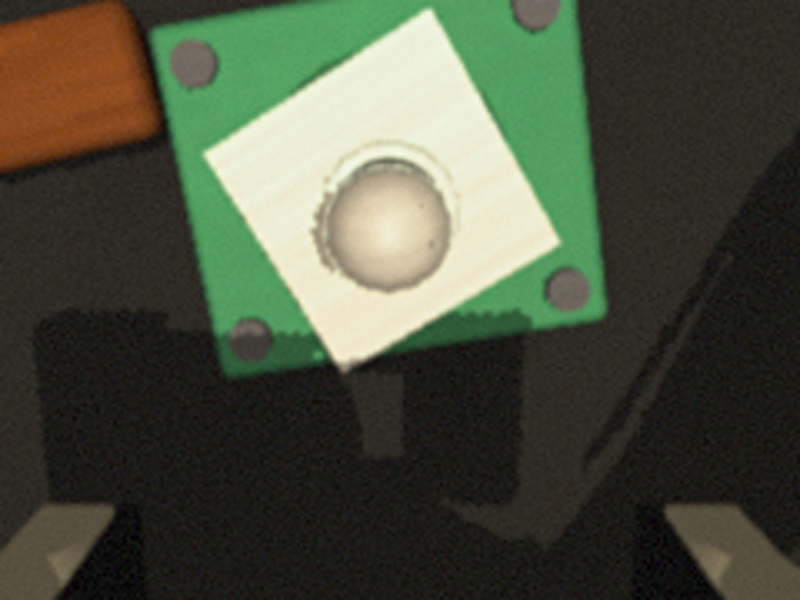

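View pics/s4.png

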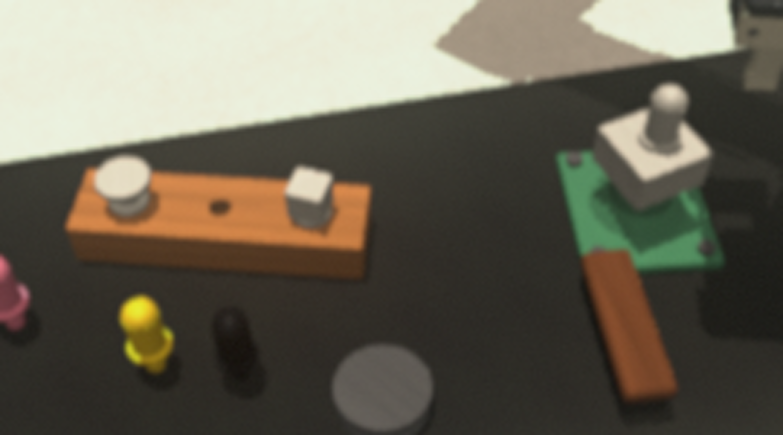

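The wrist view shows the flange ring lying flat on the head with the dome upright. The scene view shows the other two forms still in the rack, and the tin and brush where they were.

```bash
python3 -c "
from plant import r
s=r.get_state();print(s['time_s'],s['contact_force']);print(r.close_job())"
```

```text
15.85 [-0.24843598 -0.19757483 -0.27267628]
the job is handed in; nothing more can be done
None
```

I fitted the dome form in the stand, let go of it, and handed the job in at 15.9 s.

- **Finding the hole:** I took the form from the rack's middle hole and located the stand's hole with the wrist camera. The shank went in on the first gentle try, with almost no force.
- **Pressing home:** The shank met the ejector about 13 mm down. I pressed until motion stopped at the expected home height (0.1296 m measured, 0.1297 m expected). The highest reading on the tool was about 21 N upward, or about 25 N on the stand, plus about 10 N sideways. I only read forces at the end of each move.
- **Last checks:** After release the force reading was near zero and the gripper was clear. The pictures show the form upright with its flange on the head, the other two forms in the rack, and the tin and brush unmoved.
- **Disagreement and gap:** The top and wrist cameras put the hole about 2 mm apart. I relied on the wrist view, and the fit agreed with it. I had no ejector reading, so flush seating is judged from the height, the force and the pictures.

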